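# Set the inner zone of a dual-zone hob on its double knob

### The job

A small pot stands on the countertop hob, so only the inner heating zone is wanted. On the hob's double knob, turn the small inner wing knob clockwise until its white pointer is in line with the long thick mark on the dial plate, then let go of it. Do not turn the big outer dial beneath it, nor the single timer knob beside it.

Things in the scene. Friction and masses are not known exactly. Their poses are not given: they have to be found in the camera images.
- inner_knob (a joint): Angle (rad) of the double knob's inner knob, growing clockwise from above; stops at 0 and 3.14; at 1.571 its pointer is at the long mark. Vertical axis, light friction (0.05 N m), stays where left. The long mark (20 x 5 mm, black, on the white dial plate round the knob) lies on the side towards the hob's heating plate, away from the robot.
- inner_grip (a point): On the double knob's vertical axis, at the height to grip the inner knob: a black upright wing 44 mm long, 14 mm thick, 40 mm tall, flat sides, over the middle of the outer dial. The point is 12 mm below the wing's top, 28 mm above the outer dial's top. x axis: along the wing to its pointer end (white stripe on that half of the top); y: across the thickness; z up. Turns with the knob.
- outer_mark (a point): White mark on top of the outer dial, 30 mm from the axis. The dial is a ribbed grey disc, 70 mm across, 19 mm tall, under the inner knob and concentric with it, on a 2 mm white dial plate on the hob's top, which is 85 mm above the work surface. It turns separately, light friction (0.06 N m). It must stay as it is.
- timer_mark (a point): Pointer end of the timer knob's bar, on top, 26 mm from its own vertical axis, 34 mm above the hob's top. The timer is a one-piece black knob (60 mm disc, low 56 mm bar), 190 mm from the double knob on the same control strip, to its left or right. It must stay as it is.

How it is judged:
By the outcome, as a careful person would: the job done as asked, in the order asked, and still so for the second after the job is handed in, with the robot touching nothing.
It also fails if it takes over 29 s, if anything falls off the work surface, if the arm or the gripper's body presses on something with over 40 N, if the wrist force passes 120 N, or if a joint passes its speed limit or range.

### The arm

A 7-joint arm with a two-finger parallel gripper is mounted at the origin on the work surface. World frame = base frame: x ahead of the robot, y to its left, z up, the work surface at z = 0. Lengths are in mm, angles in rad, forces in N, time in s.
With the tool pointing down it reaches from about 350 to 900 mm from the base axis. Payload 7.2 kg.
Tool frame: the origin (TCP) lies midway between the tips of the shut fingers; the grasp point (between the pads) lies arm.grasp_offset behind it (arm.grasp_offset is the distance from the TCP to the grasp point, in mm); z points along the fingers, y is the line along which they close (so a half turn about z gives the same grasp; the last joint's range is limited). The gripper opens to 88 mm and grips with 3 to 60 N. Pads are 20 mm wide; open, the fingers measure 115 mm over their backs; the gripper's body (75 mm by 178 mm) begins 61 mm behind the grasp point.
Start: joints at [1.086, 0.411, -0.013, 1.596, 0.006, 1.134, -0.082], TCP at [253.012, -571.502, 222.653] pointing down, gripper open.
Joint ranges: [-2.95, 2.95], [-0.29, 1.99], [-1.47, 1.44], [0.14, 2.54], [-1.03, 4.17], [0.13, 1.85], [-2.86, 2.86]. Speed limits (rad/s): [2.39, 2.39, 3.01, 3.01, 3.14, 3.14, 3.14].

### API

Orientations are given as [roll, pitch, yaw] about the fixed x, y, z axes, in that order (R = Rz(yaw) Ry(pitch) Rx(roll)).
In Python, from workcell import arm gives the robot as it stands.
- The arm moves only by the tool play_rows, never from a script. Its argument "increments" is a list of rows, each an object with "delta_rot": the turn, a rotation vector about the tool's x, y, z in rad, a list of three; "offset": the shift along the tool's x, y, z in m, a list of three; "claw": the opening, from 0 (shut) to 1 (fully open). In form: [{"delta_rot": [wx, wy, wz], "offset": [tx, ty, tz], "claw": claw}, ...]. A call has 1 to 5 rows; each row shifts and turns the commanded pose from where the row before left it, along the tool's axes as they then stand; what a row does not reach is not made up. A row lasts 1/12 s, in which the tool goes at most 41.7 mm and 7.16 degrees, less where a joint would pass 70% of its speed; a pose out of reach is approached as far as the arm can. A call with a gripper value outside its range is refused whole. The fingers move at their own pace and stop on an object; "newtons" is the grip in N (left out, the last holds). Time passes only in rows, so rows that do not move let the fingers close. It gives the time, the measured TCP pose, the force, the opening and the grip force at its end, in the units of the state.
- arm.get_obs(): the state, without advancing time (a new reading comes with each control period).
- arm.capture(name): name is "scene" or "top"; returns a dict with "pixels" (384x512x3 uint8, red, green, blue), "camera_matrix" (3x3 intrinsics, pixels), "camera_from_world" (4x4, takes a point from world to camera coordinates). Camera axes: x right, y up, looking along -z (the intrinsics and any distortion apply to the point x, -y, -z); pixel columns grow to the right and rows downward; lengths in mm; the calibration is good to about 2 mm. A picture is of the moment at which its call begins. There is no depth.
- arm.finish_job(): hands the job in; it is judged then, once.
The state is a dict: "t": time; "joint_pos": joint angles; "joint_vel": joint speeds; "tau": joint torques, N m; "eef_pos": TCP position; "tool_rot": TCP orientation; "ft_force": force on the tool from outside, world axes, zero at the start; "ft_torque": the same for the moment, N m; "opening": finger opening in mm; "gripper_force": force on a finger pad.
Only numpy, scipy, OpenCV 4.12 (cv2) and the standard library are available. Lean on these libraries where they do the work, as an engineer would, in place of code of your own. Each camera call takes 0.05 s, during which the arm holds its last target. There are 200 camera calls.

## Working session

There is one attempt and no reset: what is moved stays moved. The work goes in short steps, Python scripts to look and compute and a tool call to move; the robot and the scene stay as the last step left them, time stands still between calls to the robot, and variables do not carry over. Pictures are saved under pics/ and viewed, at most 10 in all, crops included, and the job is handed in when it is done.

Besides the shell and the picture viewer there is one more tool, called after "Emit:" as name([rows], argument=value, ...), one row to a line, values as JSON. play_rows: Moves the arm, as the interface text tells. Its arguments: {"type":"object","properties":{"increments":{"type":"array","items":{"type":"object","properties":{"delta_rot":{"type":"array","items":{"type":"number"}},"offset":{"type":"array","items":{"type":"number"}},"claw":{"type":"number"}}}},"newtons":{"type":"number"}},"required":["increments"]}

```bash
mkdir -p pics
cat > h.py <<'E'
import numpy as np, cv2
from workcell import arm
def ray(c,u,v):
    K=np.array(c["camera_matrix"]);T=np.array(c["camera_from_world"])
    d=np.linalg.inv(K)@[u,v,1]; d=np.array([d[0],-d[1],-d[2]])
    R=T[:3,:3]; return -R.T@T[:3,3], R.T@d
def onz(c,u,v,z):
    o,d=ray(c,u,v); return o+d*(z-o[2])/d[2]
def proj(c,p):
    q=np.array(c["camera_from_world"])@np.append(p,1.); a=np.array(c["camera_matrix"])@[q[0],-q[1],-q[2]]
    return a[:2]/a[2]
E
python3 - <<'E'
from h import *
import pickle
d={}
for n in("scene","top"):
    c=arm.capture(n); d[n]=c; cv2.imwrite(f"pics/{n}0.png",cv2.cvtColor(c["pixels"],cv2.COLOR_RGB2BGR))
    print(n,c.keys(),np.round(c["camera_matrix"],1).tolist(),np.round(ray(c,256,192),2))
pickle.dump(d,open("d.pkl","wb"))
print(arm.grasp_offset); print(arm.get_obs())
E
```

```text
scene dict_keys(['pixels', 'camera_matrix', 'camera_from_world']) [[415.1, 0.0, 255.0], [0.0, 415.1, 191.4], [0.0, 0.0, 1.0]] [[ 7.9998e+02 -1.6055e+02  7.0322e+02]
 [-4.3000e-01  3.1000e-01 -8.5000e-01]]
top dict_keys(['pixels', 'camera_matrix', 'camera_from_world']) [[451.6, 0.0, 263.4], [0.0, 451.6, 186.7], [0.0, 0.0, 1.0]] [[ 4.2708e+02  5.8100e+01  8.9755e+02]
 [ 1.1000e-01 -2.0000e-02 -9.9000e-01]]
18.700000000000003
{'t': 0.1, 'joint_pos': array([ 1.08582344,  0.41179312, -0.01269993,  1.59690856,  0.00557717,
        1.13432174, -0.08219753]), 'joint_vel': array([ 0.00109539,  0.00051127,  0.00014956, -0.00192208, -0.00137875,
        0.00015073,  0.00023523]), 'tau': array([ 3.16053498e-03, -5.89096391e+01,  6.43955469e-01, -2.91709346e+01,
       -5.38533472e-02,  1.44610723e-02,  6.24758127e-05]), 'eef_pos': array([ 252.79657008, -571.1154876 ,  221.93113095]), 'tool_rot': array([-3.14019959e+00,  8.25875935e-05,  4.16778609e-01]), 'ft_force': array([ 0.01862565, -0.33025252, -0.65955208]), 'ft_torque': array([-0.0479415 , -0.01969959, -0.02641641]), 'gripper_force': 0.0, 'opening': 87.65769957519336}
```

View pics/top0.png

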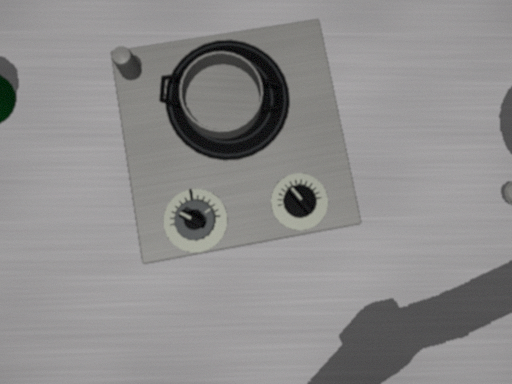

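View pics/scene0.png

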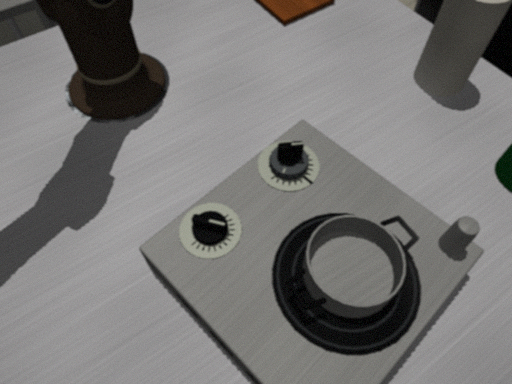

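The top view shows the double knob at about (195,220), its long mark near (192,194), and the timer at (300,201). I'll zoom in and fit both plates.

Run:
```python
from h import *
import pickle
d=pickle.load(open("d.pkl","rb"))
ims=[]
for n,(u,v) in dict(top=(195,220),scene=(290,163)).items():
    c=d[n]; p=c["pixels"]; hsv=cv2.cvtColor(p,cv2.COLOR_RGB2HSV)
    a=p[v-38:v+38,u-38:u+38]; ims.append(cv2.resize(a,(400,400),interpolation=cv2.INTER_CUBIC))
    b=p.astype(int); m=((b[...,0]-b[...,2]>12)&(b[...,0]>120)).astype(np.uint8)
    cs,_=cv2.findContours(m,cv2.RETR_EXTERNAL,cv2.CHAIN_APPROX_NONE)
    for k in cs:
        if cv2.contourArea(k)>800:
            h=cv2.convexHull(k); e=cv2.fitEllipse(k)
            q=np.array([onz(c,*x[0],87)[:2] for x in k.astype(float)],np.float32)
            e2=cv2.fitEllipse(q); print(n,np.round(e[0],1),"world",np.round(e2,1).tolist() if 0 else (np.round(e2[0],1),np.round(e2[1],1)))
cv2.imwrite("pics/z.png",cv2.cvtColor(np.hstack(ims),cv2.COLOR_RGB2BGR))
```

```text
(no output)
```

View pics/z.png

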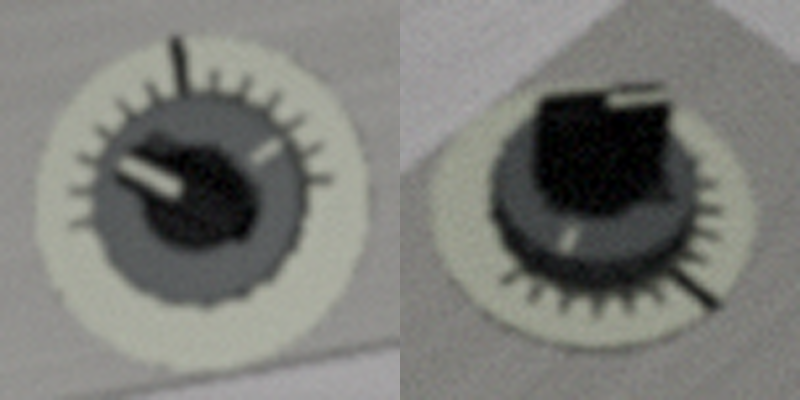

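In the zoom (5.26x), the left half is the top view. The white pointer runs from (180,190) to (122,160), the long mark from (183,95) to (176,40), and the outer dial mark is at (268,152). Next I'll measure all of these in world coordinates.

```bash
cat > meas.py <<'E'
from h import *
def plates(c):
    b=cv2.GaussianBlur(c["pixels"],(0,0),1).astype(int); m=((b[...,0]-b[...,2]>10)).astype(np.uint8)
    out=[]
    for k in cv2.findContours(m,cv2.RETR_EXTERNAL,cv2.CHAIN_APPROX_NONE)[0]:
        if cv2.contourArea(k)>800:
            q=np.array([onz(c,*x[0],87)[:2] for x in cv2.convexHull(k).astype(float)],np.float32)
            e=cv2.fitEllipse(q); out.append((np.round(e[0],1),np.round(e[1],1)))
    return out
E
python3 - <<'E'
from meas import *
import pickle
d=pickle.load(open("d.pkl","rb"))
for n in d: print(n,d[n]["pixels"][150:152,272 if n=="scene" else 0].tolist(),d[n]["pixels"][235:237,172].tolist(),plates(d[n]))
s=5.263
def w(n,x,y,z):
    o=(157,182) if n=="top" else (252,125); x-=400*(n!="top")
    return np.round(onz(d[n],o[0]+(x+.5)/s-.5,o[1]+(y+.5)/s-.5,z)[:2],1)
zt=85+2+19+40
for n,l in dict(top=[("mark",183,95,87),("mark",176,40,87),("st_in",180,190,zt),("st_out",122,160,zt),("outer",254,163,106),("outer",280,145,106)],
  scene=[("mark",680,272,87),("mark",717,305,87),("st_in",608,102,zt),("st_out",667,93,zt),("outer",576,228,106),("outer",565,250,106)]).items():
    for a in l: print(n,a[0],w(n,*a[1:]))
E
```

```text
scene [[127, 130, 119], [99, 103, 93]] [[133, 132, 133], [134, 136, 127]] [(array([175.7, 358.1]), array([ 83.9, 118.6]))]
top [[151, 150, 152], [154, 153, 153]] [[165, 166, 155], [168, 169, 158]] []
top mark [505.5 154.2]
top mark [524.4 156.7]
top st_in [469.8 148. ]
top st_out [479.5 166.2]
top outer [480.8 128.4]
top outer [486.6 119.8]
scene mark [505.8 158. ]
scene mark [523.6 159.8]
scene st_in [468.  150.2]
scene st_out [476.  168.3]
scene outer [480.9 130.6]
scene outer [486.  122.1]
```

Run:
```python
from h import *
import pickle
d=pickle.load(open("d.pkl","rb"))
for n,R in dict(top=[(155,180,80,80),(262,165,80,72)],scene=[(250,130,80,70),(172,195,80,75)]).items():
    c=d[n]; lab=cv2.cvtColor(cv2.GaussianBlur(c["pixels"],(0,0),1.2),cv2.COLOR_RGB2LAB)
    for x,y,w,h in R:
        g=lab[y:y+h,x:x+w,2]; t,m=cv2.threshold(g,0,1,cv2.THRESH_OTSU)
        k=max(cv2.findContours(m,cv2.RETR_EXTERNAL,cv2.CHAIN_APPROX_NONE)[0],key=cv2.contourArea)
        hl=cv2.convexHull(k).astype(float)[:,0]+[x,y]
        q=np.array([onz(c,*p,87)[:2] for p in hl],np.float32); e=cv2.fitEllipse(q)
        print(n,t,np.round(e[0],1),np.round(e[1],1))
```

```text
top 131.0 [469.3 147.6] [114.4 115.1]
top 131.0 [500.7 -39.6] [104.8 104.9]
scene 131.0 [468.1 149.4] [115.2 117.9]
scene 131.0 [499.4 -38.1] [106.4 107.1]
```

The plate fits from both views agree. The knob axis is at (468.7, 148.5) and the timer is 189.9 mm from it, which matches the given 190. The wing yaw is about 64° and the long mark direction about 9.6°, so the clockwise turn is about 54.5°. First I'll traverse at z≈222.

Emit:
play_rows([
  {"delta_rot": [0,0,0],"offset": [0.0245,-0.0285,0],"claw": 1},
  {"delta_rot": [0,0,0],"offset": [0.0245,-0.0285,0],"claw": 1},
  {"delta_rot": [0,0,0],"offset": [0.0245,-0.0285,0],"claw": 1},
  {"delta_rot": [0,0,0],"offset": [0.0245,-0.0285,0],"claw": 1},
  {"delta_rot": [0,0,0],"offset": [0.0245,-0.0285,0],"claw": 1},
])

```text
t: 0.52
eef_pos: [307.3, -389.7, 222.3]
tool_rot: [-3.141, 0.0, 0.417]
ft_force: [0.4, -0.1, 1.3]
opening: 88.0
gripper_force: 0.0
```

Emit:
play_rows([
  {"delta_rot": [0,0,0],"offset": [0.0245,-0.0285,0],"claw": 1},
  {"delta_rot": [0,0,0],"offset": [0.0245,-0.0285,0],"claw": 1},
  {"delta_rot": [0,0,0],"offset": [0.0245,-0.0285,0],"claw": 1},
  {"delta_rot": [0,0,0],"offset": [0.0245,-0.0285,0],"claw": 1},
  {"delta_rot": [0,0,0],"offset": [0.0245,-0.0285,0],"claw": 1},
])

```text
t: 0.93
eef_pos: [361.6, -209.9, 222.6]
tool_rot: [3.141, 0.0, 0.417]
ft_force: [0.4, -1.3, -0.3]
opening: 87.7
gripper_force: 0.0
```

Emit:
play_rows([
  {"delta_rot": [0,0,0],"offset": [0.0245,-0.0285,0],"claw": 1},
  {"delta_rot": [0,0,0],"offset": [0.0245,-0.0285,0],"claw": 1},
  {"delta_rot": [0,0,0],"offset": [0.0245,-0.0285,0],"claw": 1},
  {"delta_rot": [0,0,0],"offset": [0.0245,-0.0285,0],"claw": 1},
  {"delta_rot": [0,0,0],"offset": [0.0245,-0.0285,0],"claw": 1},
])

```text
t: 1.35
eef_pos: [415.9, -30.1, 222.7]
tool_rot: [3.141, -0.0, 0.417]
ft_force: [0.8, 0.3, -0.5]
opening: 87.7
gripper_force: 0.0
```

Emit:
play_rows([
  {"delta_rot": [0,0,0],"offset": [0.0241,-0.0284,0],"claw": 1},
  {"delta_rot": [0,0,0],"offset": [0.0241,-0.0284,0],"claw": 1},
  {"delta_rot": [0,0,0],"offset": [0.0241,-0.0284,0],"claw": 1},
  {"delta_rot": [0,0,0],"offset": [0.0241,-0.0284,0],"claw": 1},
  {"delta_rot": [0,0,0],"offset": [0.0241,-0.0284,0],"claw": 1},
])

```text
t: 1.77
eef_pos: [468.7, 148.4, 222.5]
tool_rot: [3.141, 0.0, 0.416]
ft_force: [0.2, -1.2, 0.1]
opening: 87.9
gripper_force: 0.0
```

Emit:
play_rows([
  {"delta_rot": [0,0,-0.1],"offset": [0,0,0],"claw": 1},
  {"delta_rot": [0,0,-0.1],"offset": [0,0,0],"claw": 1},
  {"delta_rot": [0,0,-0.1],"offset": [0,0,0],"claw": 1},
  {"delta_rot": [0,0,-0.1],"offset": [0,0,0],"claw": 1},
  {"delta_rot": [0,0,-0.1],"offset": [0,0,0],"claw": 1},
])

```text
t: 2.18
eef_pos: [468.4, 146.9, 222.3]
tool_rot: [-3.141, 0.001, 0.922]
ft_force: [0.6, 0.2, 0.3]
opening: 87.3
gripper_force: 0.0
```

Emit:
play_rows([
  {"delta_rot": [0,0,-0.1],"offset": [0,0,0],"claw": 1},
  {"delta_rot": [0,0,-0.1],"offset": [0,0,0],"claw": 1},
  {"delta_rot": [0,0,0],"offset": [0,0,0],"claw": 1},
  {"delta_rot": [0,0,0],"offset": [0,0,0],"claw": 0.6},
])

```text
t: 2.52
eef_pos: [468.5, 146.6, 222.4]
tool_rot: [-3.141, 0.0, 1.114]
ft_force: [0.2, -1.1, -0.5]
opening: 83.8
gripper_force: 0.0
```

Emit:
play_rows([
  {"delta_rot": [0,0,0],"offset": [0.0017,-0.0008,0.022],"claw": 0.6},
  {"delta_rot": [0,0,0],"offset": [0,0,0.022],"claw": 0.6},
  {"delta_rot": [0,0,0],"offset": [0,0,0.012],"claw": 0.6},
  {"delta_rot": [0,0,0],"offset": [0,0,0],"claw": 0.6},
])

```text
t: 2.85
eef_pos: [467.2, 147.9, 164.3]
tool_rot: [-3.138, 0.003, 1.115]
ft_force: [-0.0, 0.7, 0.1]
opening: 58.0
gripper_force: 0.0
```

Run:
```python
from h import *
c=arm.capture("scene"); t=arm.capture("top")
z=lambda c,u,v:cv2.resize(c["pixels"][v-55:v+55,u-55:u+55],(400,400),interpolation=cv2.INTER_CUBIC)
cv2.imwrite("pics/a.png",cv2.cvtColor(np.hstack([z(t,195,215),z(c,290,150)]),cv2.COLOR_RGB2BGR))
o=arm.get_obs();print(o["eef_pos"],o["tool_rot"],o["joint_pos"])
```

```text
[468.65908617 148.82668273 166.79441493] [-3.14091967e+00  2.78186703e-04  1.11579496e+00] [ 0.16527497  0.325408   -0.68856962  1.94272504  0.25019498  0.95957982
 -1.09773611]
```

View pics/a.png

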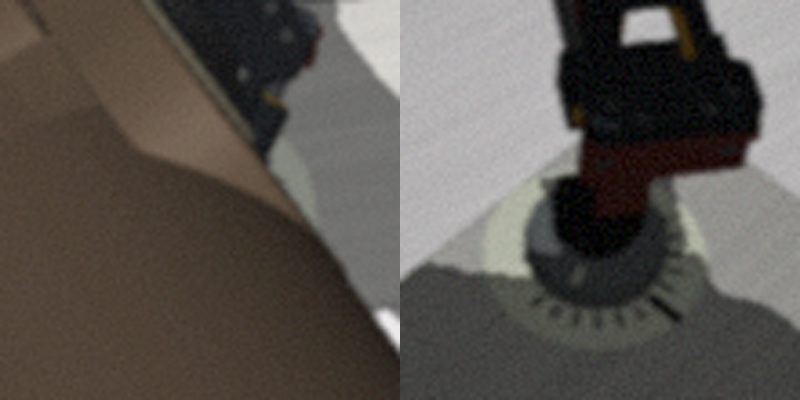

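The near finger hangs in front of the wing, as expected, with the TCP over the axis. The arm hides the knob in the top view. I'll descend to TCP z≈117 and close gently.

Emit:
play_rows([
  {"delta_rot": [0,0,0],"offset": [0,0,0.017],"claw": 0.6},
  {"delta_rot": [0,0,0],"offset": [0,0,0.017],"claw": 0.6},
  {"delta_rot": [0,0,0],"offset": [0,0,0.016],"claw": 0.6},
  {"delta_rot": [0,0,0],"offset": [0,0,0],"claw": 0.6},
  {"delta_rot": [0,0,0],"offset": [0,0,0],"claw": 0.6},
])

```text
t: 3.37
eef_pos: [469.0, 148.9, 117.4]
tool_rot: [-3.142, -0.0, 1.116]
ft_force: [0.9, 0.2, -0.4]
opening: 52.7
gripper_force: 0.0
```

Emit:
play_rows([
  {"delta_rot": [0,0,0],"offset": [0,0,0],"claw": 0.3},
  {"delta_rot": [0,0,0],"offset": [0,0,0],"claw": 0.3},
  {"delta_rot": [0,0,0],"offset": [0,0,0],"claw": 0.1},
  {"delta_rot": [0,0,0],"offset": [0,0,0],"claw": 0.1},
  {"delta_rot": [0,0,0],"offset": [0,0,0],"claw": 0.1},
], newtons=12)

```text
t: 3.78
eef_pos: [469.0, 148.7, 117.1]
tool_rot: [3.141, -0.0, 1.117]
ft_force: [0.8, -0.4, 0.0]
opening: 22.3
gripper_force: 0.0
```

Emit:
play_rows([
  {"delta_rot": [0,0,0],"offset": [0,0,0],"claw": 0.0},
  {"delta_rot": [0,0,0],"offset": [0,0,0],"claw": 0.0},
  {"delta_rot": [0,0,0],"offset": [0,0,0],"claw": 0.0},
  {"delta_rot": [0,0,0],"offset": [0,0,0],"claw": 0.0},
])

```text
t: 4.12
eef_pos: [469.1, 148.6, 116.9]
tool_rot: [3.141, -0.0, 1.117]
ft_force: [0.7, -0.8, 3.1]
opening: 13.8
gripper_force: 12.0
```

Gripped at 13.8 mm, which matches the wing's 14 mm. Now I'll turn it 0.95 rad clockwise, which is + about tool z.

Emit:
play_rows([
  {"delta_rot": [0,0,0.06],"offset": [0,0,0],"claw": 0},
  {"delta_rot": [0,0,0.06],"offset": [0,0,0],"claw": 0},
  {"delta_rot": [0,0,0.06],"offset": [0,0,0],"claw": 0},
  {"delta_rot": [0,0,0.06],"offset": [0,0,0],"claw": 0},
  {"delta_rot": [0,0,0.06],"offset": [0,0,0],"claw": 0},
])

```text
t: 4.53
eef_pos: [469.2, 148.5, 116.9]
tool_rot: [3.141, -0.0, 0.814]
ft_force: [1.0, -1.1, 1.5]
opening: 14.2
gripper_force: 12.0
```

Emit:
play_rows([
  {"delta_rot": [0,0,0.06],"offset": [0,0,0],"claw": 0},
  {"delta_rot": [0,0,0.06],"offset": [0,0,0],"claw": 0},
  {"delta_rot": [0,0,0.06],"offset": [0,0,0],"claw": 0},
  {"delta_rot": [0,0,0.06],"offset": [0,0,0],"claw": 0},
  {"delta_rot": [0,0,0.06],"offset": [0,0,0],"claw": 0},
])

```text
t: 4.95
eef_pos: [469.3, 148.3, 116.9]
tool_rot: [3.141, -0.001, 0.514]
ft_force: [1.5, -2.0, 2.2]
opening: 14.1
gripper_force: 12.0
```

Emit:
play_rows([
  {"delta_rot": [0,0,0.06],"offset": [0,0,0],"claw": 0},
  {"delta_rot": [0,0,0.06],"offset": [0,0,0],"claw": 0},
  {"delta_rot": [0,0,0.06],"offset": [0,0,0],"claw": 0},
  {"delta_rot": [0,0,0.06],"offset": [0,0,0],"claw": 0},
  {"delta_rot": [0,0,0.06],"offset": [0,0,0],"claw": 0},
])

```text
t: 5.37
eef_pos: [469.4, 148.1, 116.9]
tool_rot: [3.141, -0.001, 0.213]
ft_force: [2.1, -2.3, 2.0]
opening: 13.8
gripper_force: 12.0
```

Emit:
play_rows([
  {"delta_rot": [0,0,0.05],"offset": [0,0,0],"claw": 0},
  {"delta_rot": [0,0,0],"offset": [0,0,0],"claw": 0},
  {"delta_rot": [0,0,0],"offset": [0,0,0],"claw": 0},
])

```text
t: 5.62
eef_pos: [469.4, 148.1, 116.9]
tool_rot: [3.141, -0.001, 0.168]
ft_force: [2.8, -4.0, 2.6]
opening: 13.9
gripper_force: 12.0
```

Emit:
play_rows([
  {"delta_rot": [0,0,0],"offset": [0,0,0],"claw": 0.5},
  {"delta_rot": [0,0,0],"offset": [0,0,0],"claw": 0.5},
  {"delta_rot": [0,0,0],"offset": [0,0,0],"claw": 0.5},
  {"delta_rot": [0,0,0],"offset": [0,0,0],"claw": 0.5},
  {"delta_rot": [0,0,0],"offset": [0,0,0],"claw": 0.5},
])

```text
t: 6.03
eef_pos: [468.3, 148.9, 116.5]
tool_rot: [-3.141, 0.001, 0.167]
ft_force: [-0.8, -0.6, 0.4]
opening: 42.0
gripper_force: 0.0
```

Emit:
play_rows([
  {"delta_rot": [0,0,0],"offset": [0,0,-0.02],"claw": 0.5},
  {"delta_rot": [0,0,0],"offset": [0,0,-0.025],"claw": 0.5},
  {"delta_rot": [0,0,0],"offset": [0,0,-0.025],"claw": 0.5},
  {"delta_rot": [0,0,0],"offset": [0,0,-0.025],"claw": 0.5},
  {"delta_rot": [0,0,0],"offset": [0,0,-0.02],"claw": 0.5},
])

```text
t: 6.45
eef_pos: [468.7, 149.1, 233.4]
tool_rot: [-3.141, -0.001, 0.167]
ft_force: [-0.1, 0.4, -0.7]
opening: 44.2
gripper_force: 0.0
```

Emit:
play_rows([
  {"delta_rot": [0,0,0],"offset": [-0.01,0.035,0],"claw": 0.5},
  {"delta_rot": [0,0,0],"offset": [-0.01,0.035,0],"claw": 0.5},
  {"delta_rot": [0,0,0],"offset": [-0.01,0.035,0],"claw": 0.5},
  {"delta_rot": [0,0,0],"offset": [-0.01,0.035,0],"claw": 0.5},
  {"delta_rot": [0,0,0],"offset": [-0.01,0.035,0],"claw": 0.5},
])

```text
t: 6.87
eef_pos: [447.8, -33.6, 231.8]
tool_rot: [3.142, -0.0, 0.168]
ft_force: [1.0, -0.7, 0.1]
opening: 43.9
gripper_force: 0.0
```

Emit:
play_rows([
  {"delta_rot": [0,0,0],"offset": [-0.01,0.035,0],"claw": 0.5},
  {"delta_rot": [0,0,0],"offset": [-0.01,0.035,0],"claw": 0.5},
  {"delta_rot": [0,0,0],"offset": [-0.01,0.035,0],"claw": 0.5},
  {"delta_rot": [0,0,0],"offset": [-0.01,0.035,0],"claw": 0.5},
  {"delta_rot": [0,0,0],"offset": [-0.01,0.035,0],"claw": 0.5},
])

```text
t: 7.28
eef_pos: [427.6, -214.6, 231.8]
tool_rot: [3.141, -0.0, 0.167]
ft_force: [1.4, -0.4, -0.2]
opening: 43.6
gripper_force: 0.0
```

Run:
```python
from h import *
import pickle
d={n:arm.capture(n) for n in("scene","top")}; pickle.dump(d,open("d2.pkl","wb"))
z=lambda c,u,v:cv2.resize(c["pixels"][v-38:v+38,u-38:u+38],(400,400),interpolation=cv2.INTER_CUBIC)
cv2.imwrite("pics/b.png",cv2.cvtColor(np.hstack([z(d["top"],195,220),z(d["scene"],290,163)]),cv2.COLOR_RGB2BGR))
```

```text
(no output)
```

View pics/b.png

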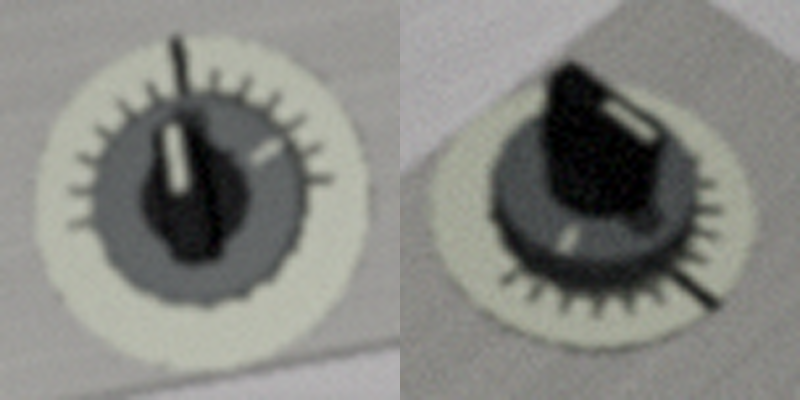

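The pointer, from (180,188) to (173,127), is parallel to the long mark, from (183,95) to (176,40). The outer mark is unchanged at (268,152). I'll check the angles numerically.

Run:
```python
from h import *
import pickle
A=pickle.load(open("d.pkl","rb"));d=pickle.load(open("d2.pkl","rb"))
s=76/400
def line(n,x0,x1,y0,y1,bright,z):
    c=d[n]; o=(157,182) if n=="top" else (252,125)
    x=[int(o[0]+x0*s),int(o[0]+x1*s)+1]; y=[int(o[1]+y0*s),int(o[1]+y1*s)+1]
    g=cv2.resize(cv2.cvtColor(c["pixels"],cv2.COLOR_RGB2GRAY)[y[0]:y[1],x[0]:x[1]],None,fx=8,fy=8,interpolation=cv2.INTER_CUBIC)
    t,m=cv2.threshold(g,0,1,cv2.THRESH_OTSU+(0 if bright else cv2.THRESH_BINARY_INV))
    k,l,st,_=cv2.connectedComponentsWithStats(m); b=1+np.argmax(st[1:,4]); v,u=np.nonzero(l==b)
    P=np.array([onz(c,x[0]+(a+.5)/8-.5,y[0]+(e+.5)/8-.5,z)[:2] for a,e in zip(u[::3],v[::3])],np.float32)
    vx,vy,px,py=cv2.fitLine(P,cv2.DIST_L2,0,.01,.01).ravel()
    print(n,z,"deg",round(float(np.degrees(np.arctan(vy/vx))),1),np.round([px,py],1))
line("top",160,192,118,197,1,146); line("top",160,196,36,88,0,87)
line("scene",198,262,95,145,1,146); line("scene",280,322,270,310,0,87)
for n in d: # timer and outer dial change
    for (u,v,r) in ([(300,201,30)] if n=="top" else [(210,230,30)]):
        f=lambda q:q[n]["pixels"][v-r:v+r,u-r:u+r].astype(float).mean(2); print(n,"timer diff",np.abs(f(A)-f(d)).mean())
```

```text
top 146 deg 8.8 [480.1 149.5]
top 87 deg 9.8 [516.6 155.5]
scene 146 deg 10.9 [476.9 155.2]
scene 87 deg 6.8 [516. 158.]
scene timer diff 9.049444444444445
top timer diff 10.38648148148148
```

The pointer averages 9.8° against 9.6° for the mark. The arm is clear and nothing came near the timer, so I'll hand in.

```bash
python3 -c "
from workcell import arm
print(arm.finish_job())"
```

```text
the job is handed in; nothing more can be done
None
```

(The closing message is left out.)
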